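Lock the round-bottomed paint pots into the shaker rack

TASK

First swing the black lock lever of the shaker rack open, all the way towards the robot. Stand every paint pot in a cup of the rack, its domed base settled in the cup and its lug turned so that its hole lines up with the holes in the two uprights. Then push the locking bar in from the upright away from the lever, through the lugs of all the pots and out through the far upright, until its wooden handle is up against the near upright; last of all throw the lever all the way back over to lock. Leave the paint can, the brush and the tub lid where they are.

Things in the scene. Friction and masses are not known exactly. Their poses are not given: they have to be found in the camera images.
- rack: grey rack fixed to the table, origin at the centre of its underside, y along the row of cups and the bar holes. Base 100 (x) by 245 mm (y), 12 thick, with the lever's foot beyond its -y end. Three black cups at y = +68, 0, -68 mm; two upright plates across the row, 50 wide, 8 thick, reaching 130 mm above the table, outer faces at y = +111 and -111, each with a 16 mm hole 110 mm above the table.
- cup0 (a point): +y cup of the rack, about 62 mm across its rim and 22 mm deep: point on the cup's axis at the underside of the cup (12 mm above the table; its rim is 22 mm higher). A seated pot has its foot about 9 mm above this point. Any pot may go in any cup. Axes as the rack.
- cup1 (a point): middle cup of the rack, about 62 mm across its rim and 22 mm deep: point on the cup's axis at the underside of the cup (12 mm above the table; its rim is 22 mm higher). A seated pot has its foot about 9 mm above this point. Any pot may go in any cup. Axes as the rack.
- cup2 (a point): -y cup of the rack, about 62 mm across its rim and 22 mm deep: point on the cup's axis at the underside of the cup (12 mm above the table; its rim is 22 mm higher). A seated pot has its foot about 9 mm above this point. Any pot may go in any cup. Axes as the rack.
- hole_in (a point): centre of the 16 mm hole in the +y upright (the one away from the lever), on its outer face; axes as the rack. The bar enters here, moving along the rack's -y.
- hole_out (a point): centre of the 16 mm hole in the -y upright, on its outer face; axes as the rack.
- pot0_eye (a point): white paint pot, 250 g, widest 56 mm, domed weighted base (on the table it rights itself if tipped over), lid with an upright grey lug 30 mm wide (pot x), 12 thick (pot y), 18 mm hole along pot y. This point: the hole's centre, 90 mm above the foot, 18 below the lug's top, 22 above the lid. Pot z up; half round is the same. Can be lifted by the lug, across its 30 mm. Not every pot is always there.
- pot1_eye (a point): white paint pot, 250 g, widest 56 mm, domed weighted base (on the table it rights itself if tipped over), lid with an upright grey lug 30 mm wide (pot x), 12 thick (pot y), 18 mm hole along pot y. This point: the hole's centre, 90 mm above the foot, 18 below the lug's top, 22 above the lid. Pot z up; half round is the same. Can be lifted by the lug, across its 30 mm. Not every pot is always there.
- pot2_eye (a point): white paint pot, 250 g, widest 56 mm, domed weighted base (on the table it rights itself if tipped over), lid with an upright grey lug 30 mm wide (pot x), 12 thick (pot y), 18 mm hole along pot y. This point: the hole's centre, 90 mm above the foot, 18 below the lug's top, 22 above the lid. Pot z up; half round is the same. Can be lifted by the lug, across its 30 mm. Not every pot is always there.
- pot0_foot (a point): centre of the 24 mm flat on the underside of that pot's dome; axes as the pot.
- pot1_foot (a point): centre of the 24 mm flat on the underside of that pot's dome; axes as the pot.
- pot2_foot (a point): centre of the 24 mm flat on the underside of that pot's dome; axes as the pot.
- bar_grip (a point): centre of the wooden handle of the locking bar, a block 50 mm long (x), 16 mm wide (y), 22 mm high (z); bar x runs along the shaft towards its tip. On the table the bar lies level, its shaft axis 5 mm above the table and this point 11 mm above it (6 mm above the shaft axis). About 120 g; balances about 40 mm ahead of this point.
- bar_root (a point): point on the shaft axis where the shaft leaves the handle (25 mm ahead of the handle's centre); axes as the bar. The steel shaft is 10 mm thick and 240 mm long from here, ending in a tapered nose.
- bar_tip (a point): tip of the bar's nose, 240 mm from bar_root on the shaft axis.
- lock (a joint): angle of the black lock lever on its block at the rack's -y end: 0 open (leaning 0.5 rad from upright to the rack's -x, towards the robot), grows as it swings to the rack's +x, 1.0 locked (leaning 0.5 rad to +x). It starts locked or nearly so. Stays where it is left, light to push.
- lock_tip (a point): free end of the lock lever (70 mm long), which swings in the rack's x-z plane.
- paint_can: bystander: closed paint can, 68 mm across, 75 mm tall, origin under its centre
- brush: bystander: flat brush 180 mm long lying on the table
- tub_lid: bystander: white plastic tub lid, 110 mm across, 8 mm thick, lying on the table
There are look-alikes about, which are no part of the job. What is shaped like the part that bears pot1_eye but blue or green is not meant.

How it is judged (in metres and radians):
On the way, in this order (a step that is already met when the one before it is completed fails the run):
1. the lock lever is swung open (value of joint lock below 0.15 rad), for 0.2 s.
2. every pot stands settled in a cup with its lug in line (((horizontal distance between pot0_foot and cup0 below 0.007 m and z of pot0_foot in the frame of cup0 below 0.014 m) or (horizontal distance between pot0_foot and cup1 below 0.007 m and z of pot0_foot in the frame of cup1 below 0.014 m) or (horizontal distance between pot0_foot and cup2 below 0.007 m and z of pot0_foot in the frame of cup2 below 0.014 m)) and angle between each of pot0_eye, pot1_eye, pot2_eye's own z axis and vertical below 0.15 rad and angle between the y axis of each of pot0_eye, pot1_eye, pot2_eye and the y axis of rack, either way round below 0.3 rad and ((horizontal distance between pot1_foot and cup0 below 0.007 m and z of pot1_foot in the frame of cup0 below 0.014 m) or (horizontal distance between pot1_foot and cup1 below 0.007 m and z of pot1_foot in the frame of cup1 below 0.014 m) or (horizontal distance between pot1_foot and cup2 below 0.007 m and z of pot1_foot in the frame of cup2 below 0.014 m)) and ((horizontal distance between pot2_foot and cup0 below 0.007 m and z of pot2_foot in the frame of cup0 below 0.014 m) or (horizontal distance between pot2_foot and cup1 below 0.007 m and z of pot2_foot in the frame of cup1 below 0.014 m) or (horizontal distance between pot2_foot and cup2 below 0.007 m and z of pot2_foot in the frame of cup2 below 0.014 m))), for 0.2 s.
3. the bar is through both uprights and every lug, its handle up against the near upright, the lever not yet thrown (y of hole_in in the frame of bar_root between -0.008 and 0.008 m and z of hole_in in the frame of bar_root between -0.008 and 0.008 m and x of hole_in in the frame of bar_root between -0.005 and 0.012 m and y of hole_out in the frame of bar_root between -0.008 and 0.008 m and z of hole_out in the frame of bar_root between -0.008 and 0.008 m and x of hole_out in the frame of bar_root between 0.2 and 0.24 m and y of pot0_eye in the frame of bar_root between -0.009 and 0.009 m and z of pot0_eye in the frame of bar_root between -0.009 and 0.009 m and x of pot0_eye in the frame of bar_root between 0.01 and 0.225 m and y of pot1_eye in the frame of bar_root between -0.009 and 0.009 m and z of pot1_eye in the frame of bar_root between -0.009 and 0.009 m and x of pot1_eye in the frame of bar_root between 0.01 and 0.225 m and y of pot2_eye in the frame of bar_root between -0.009 and 0.009 m and z of pot2_eye in the frame of bar_root between -0.009 and 0.009 m and x of pot2_eye in the frame of bar_root between 0.01 and 0.225 m and value of joint lock below 0.6 rad), for 0.2 s.
4. the lock lever is thrown (value of joint lock above 0.85 rad), for 0.2 s.
At the end, for the whole second after the job is handed in: every pot present is settled in a cup (foot within 7 mm of the cup's axis and down in the cup, upright within 0.15 rad, lug in line within 0.3 rad), the bar passes through both uprights and all lugs with its handle within 12 mm of the near upright, the lever is thrown beyond 0.85, and all is at rest (all of step 2 and y of hole_in in the frame of bar_root between -0.008 and 0.008 m and z of hole_in in the frame of bar_root between -0.008 and 0.008 m and x of hole_in in the frame of bar_root between -0.005 and 0.012 m and y of hole_out in the frame of bar_root between -0.008 and 0.008 m and z of hole_out in the frame of bar_root between -0.008 and 0.008 m and x of hole_out in the frame of bar_root between 0.2 and 0.24 m and y of pot0_eye in the frame of bar_root between -0.009 and 0.009 m and z of pot0_eye in the frame of bar_root between -0.009 and 0.009 m and x of pot0_eye in the frame of bar_root between 0.01 and 0.225 m and y of pot1_eye in the frame of bar_root between -0.009 and 0.009 m and z of pot1_eye in the frame of bar_root between -0.009 and 0.009 m and x of pot1_eye in the frame of bar_root between 0.01 and 0.225 m and y of pot2_eye in the frame of bar_root between -0.009 and 0.009 m and z of pot2_eye in the frame of bar_root between -0.009 and 0.009 m and x of pot2_eye in the frame of bar_root between 0.01 and 0.225 m and value of joint lock above 0.85 rad and linear speed of each of bar, pot0, pot1, pot2 below 0.02 m/s); the robot touches nothing.
It fails at once if a bystander (paint can, brush or tub lid) is moved by more than 4 cm (distance of any of paint_can, brush, tub_lid from where it was at the start of the episode above 0.04 m).
Of pot0, pot1, pot2 only 2 to 3 are there at a start; the rules pass over those that are not, and their reading is None.
At some moment in a run one of pot0, pot1, pot2, bar may be knocked a few centimetres aside while the robot is not near it.
Once in a run the grip may slacken for a moment while it holds something.
It also fails if it takes over 210 s, if anything falls off the work surface, if the arm or the gripper's body presses on something with over 40 N, if the wrist force passes 120 N, or if a joint passes its speed limit or range.

ROBOT

A 6-joint arm with a two-finger parallel gripper is mounted at the origin on the work surface. World frame = base frame: x ahead of the robot, y to its left, z up, the work surface at z = 0. Lengths are in m, angles in degrees, forces in N, time in s.
With the tool pointing down it reaches from about 0.3 to 0.75 m from the base axis. Payload 8.5 kg.
Tool frame: the origin (TCP) lies at the very end of the fingers, on their centre line; the grasp point (between the pads) lies 19 mm behind it; z points along the fingers, y is the line along which they close (so a half turn about z gives the same grasp; the last joint's range is limited). The gripper opens to 88 mm and grips with 3 to 60 N. Pads are 18 mm wide; open, the fingers measure 123 mm over their backs; the gripper's body (75 mm by 187 mm) begins 45 mm behind the grasp point.
Start: joints at [64.612, 21.807, 74.336, -0, 83.858, -12.336], TCP at [0.124, 0.536, 0.239] pointing down, gripper open.
Joint ranges: [-178.18, 178.18], [-50.72, 133.34], [12.68, 142.11], [-81.47, 261.47], [9.98, 163.14], [-165.26, 165.26]. Speed limits (degrees/s): [136.94, 136.94, 180, 180, 180, 180].

INTERFACE

Orientations are given as a 3x3 rotation matrix whose columns are the frame's x, y, z axes.
In Python, from rig import env gives the robot as it stands.
- The arm moves only by the shell command python3 -m jog 'ROWS' [FORCE]. ROWS is JSON, a list that holds one entry, the list of rows, each a list of 7 numbers: the shift along the tool's x, y, z each as a share of 60 cm, from -1 to 1, then the turn, a rotation vector about the tool's x, y, z each as a share of 90 degrees, from -1 to 1, then the opening, from 0 (shut) to 1 (fully open). A call has 1 to 8 rows; each row is the pose to reach, as a shift and turn from the pose commanded when the call began, along the tool's axes at that moment; what a row does not reach only later rows make up. A row lasts 1/8 s, in which the tool goes at most 62.5 mm and 10.7 degrees, less where a joint would pass 70% of its speed; a pose out of reach is approached as far as the arm can. A call with a number of a shift or a turn outside -1 to 1 is refused whole. A call with a gripper value outside its range is refused whole. The fingers move at their own pace and stop on an object; FORCE is the grip in N (left out, the last holds). Time passes only in rows, so rows that repeat a pose let the fingers close. It gives the time, the measured TCP pose, the force, the opening and the grip force at its end, in the units of the state.
- env.observe(): the state, without advancing time (a new reading comes with each control period).
- env.capture(name): name is "scene" or "top" or "wrist"; returns a dict with "frame" (400x640x3 uint8, red, green, blue), "fx", "fy", "cx", "cy" (pixels), "R" (3x3) and "t" (3): a world point X has camera coordinates R X + t; the wrist camera has in their place "T_tool_cam" (4x4, takes a point from camera to tool coordinates, whose origin is the TCP and whose axes are the flange's). Camera axes: x right, y down, z forward; pixel columns grow to the right and rows downward; lengths in m; the calibration is good to about 2 mm. A picture is of the moment at which its call begins: read the wrist's pose just before it. There is no depth.
- env.finish_job(): hands the job in; it is judged then, once.
The state is a dict: "t": time; "joint_pos": joint angles; "joint_velocities": joint speeds; "effort": joint torques, N m; "tcp_pos": TCP position; "tcp_rot": TCP orientation; "wrist_force": force on the tool from outside, world axes, zero at the start; "wrist_torque": the same for the moment, N m; "opening": finger opening in m; "grasp_force": force on a finger pad.
Only numpy, scipy, OpenCV 4.12 (cv2) and the standard library are available. Lean on these libraries where they do the work, as an engineer would, in place of code of your own. Each camera call takes 0.05 s, during which the arm holds its last target. There are 200 camera calls.

## Working session

There is one attempt and no reset: what is moved stays moved. The work goes in short steps, Python scripts to look and compute and a shell command to move; the robot and the scene stay as the last step left them, time stands still between calls to the robot, and variables do not carry over. Pictures are saved under pics/ and viewed, at most 14 in all, crops included, and the job is handed in when it is done.

```bash
ls; mkdir -p pics
cat > h.py <<'E'
import numpy as np, cv2, json
from rig import env
def cam(name):
    s=env.observe(); c=env.capture(name)
    if name=='wrist':
        T=np.array(c['T_tool_cam']); Rt=np.array(s['tcp_rot']); p=np.array(s['tcp_pos'])
        Rwc=Rt@T[:3,:3]; pos=Rt@T[:3,3]+p
        R=Rwc.T; t=-R@pos
    else: R=np.array(c['R']); t=np.array(c['t'])
    return dict(f=np.array(c['frame']),fx=c['fx'],fy=c['fy'],cx=c['cx'],cy=c['cy'],R=R,t=t)
def save(c,fn,box=None,sc=1):
    im=c['f'][:,:,::-1]
    if box: im=im[box[1]:box[3],box[0]:box[2]]
    if sc!=1: im=cv2.resize(np.ascontiguousarray(im),None,fx=sc,fy=sc,interpolation=cv2.INTER_CUBIC)
    cv2.imwrite(fn,im)
def ray(c,u,v):
    d=c['R'].T@np.array([(u-c['cx'])/c['fx'],(v-c['cy'])/c['fy'],1]); return -c['R'].T@c['t'],d/np.linalg.norm(d)
def at(c,u,v,z):
    o,d=ray(c,u,v); return o+d*(z-o[2])/d[2]
def tri(obs):
    A=np.zeros((3,3));b=np.zeros(3);rs=[ray(*o) for o in obs]
    for o,d in rs:
        P=np.eye(3)-np.outer(d,d);A+=P;b+=P@o
    X=np.linalg.solve(A,b); return X,[round(1e3*np.linalg.norm((np.eye(3)-np.outer(d,d))@(X-o)),1) for o,d in rs]
def proj(c,X):
    x=c['R']@np.array(X)+c['t']; return c['fx']*x[0]/x[2]+c['cx'],c['fy']*x[1]/x[2]+c['cy']
def togo(target,R=None):
    "shift in tool axes /0.6 ; turn rotvec/90deg"
    from scipy.spatial.transform import Rotation as Ro
    s=env.observe(); Rt=np.array(s['tcp_rot'])
    d=Rt.T@(np.array(target)-s['tcp_pos'])/0.6
    r=Ro.from_matrix(Rt.T@R).as_rotvec()/(np.pi/2) if R is not None else np.zeros(3)
    print('shift',d.round(4),'turn',r.round(4)); return d,r
def down(yaw):
    "tool z down, tool y (closing) along horizontal angle yaw deg; nearest of half turns"
    s=env.observe(); a=np.radians(yaw); y=np.array([np.cos(a),np.sin(a),0]); z=np.array([0,0,-1.])
    if y@np.array(s['tcp_rot'])[:,1]<0: y=-y
    return np.c_[np.cross(y,z),y,z]
E
python3 - <<'E'
from h import *
import pickle
s=env.observe(); print(s)
D={n:cam(n) for n in('scene','top','wrist')}
pickle.dump(D,open('d0.pkl','wb'))
for n in('scene','top'): save(D[n],f'pics/{n}0.png',None,1.25); print(n,-D[n]['R'].T@D[n]['t'],D[n]['R'].round(2).tolist(),D[n]['fx'])
E
```

```text
pics
{'t': 0.0, 'joint_pos': array([ 6.46111551e+01,  2.18404360e+01,  7.43846366e+01,  8.94289908e-04,
        8.38593374e+01, -1.23354433e+01]), 'joint_velocities': array([-0.02555689,  0.05578898,  0.00741975, -0.10844731,  0.08264037,
        0.09604747]), 'effort': array([-8.63881396e-04, -4.37937820e+01, -2.24557132e+01,  7.13162636e-02,
        3.53042374e-02, -1.13610381e-04]), 'tcp_pos': array([0.12409191, 0.53552394, 0.23814366]), 'tcp_rot': array([[-9.74159493e-01,  2.25860276e-01, -6.45681374e-04],
       [ 2.25860958e-01,  9.74158649e-01, -1.32429081e-03],
       [ 3.29891408e-04, -1.43590468e-03, -9.99998915e-01]]), 'wrist_force': array([-0.35937392, -0.23293166, -0.17654004]), 'wrist_torque': array([ 0.02527576, -0.01758422,  0.03436485]), 'grasp_force': 0.0, 'opening': 0.0883316160373726}
scene [1.08553833 0.93950584 0.89668702] [[-0.86, 0.5, -0.01], [0.31, 0.51, -0.8], [-0.4, -0.7, -0.59]] 425.0559668988381
top [ 0.32055235 -0.00301053  1.35540596] [[0.01, -1.0, -0.02], [-0.99, -0.01, -0.16], [0.16, 0.02, -0.99]] 376.00136683708484
```

View pics/scene0.png

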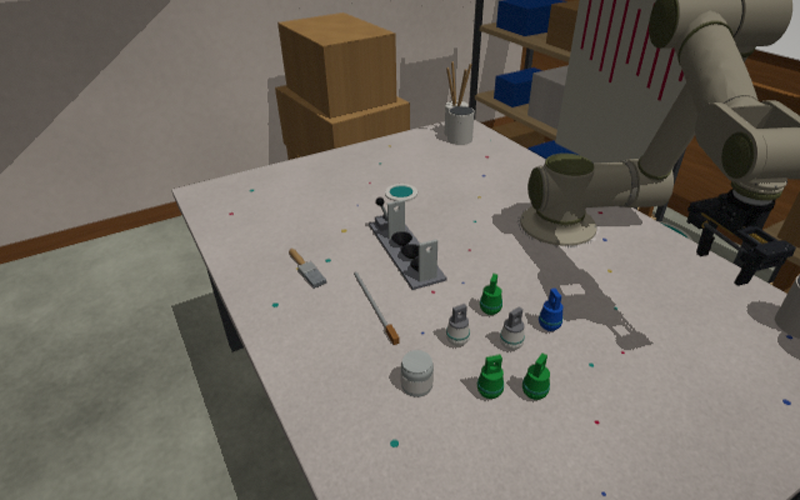

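View pics/top0.png

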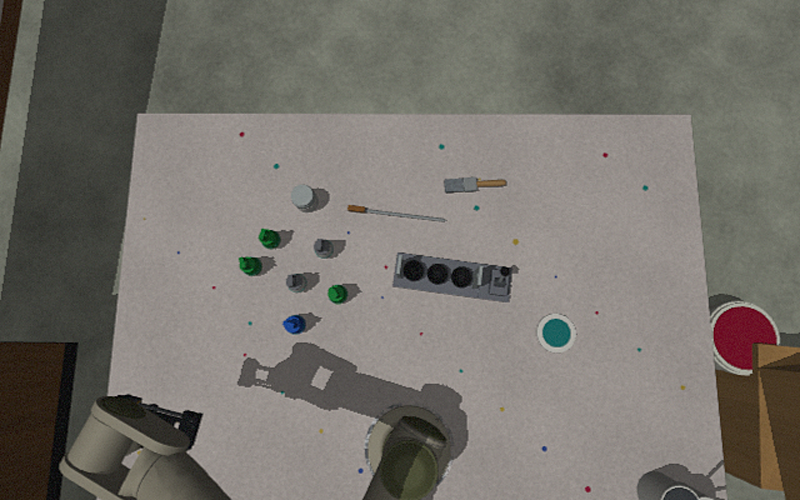

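The scene view shows white pots at (459,325) and (513,328). The look-alikes are green at (492,297), (491,380) and (537,380), and blue at (551,312). The bar handle is at (392,335) with its tip at (357,274), and the rack is around (405,240). In the top view the white pots are at (323,247) and (296,282), the bar runs from (350,208) to (445,220), and the rack's lever is at (506,270). I choose the two white pots.

Run:
```python
from h import *
import pickle
D=pickle.load(open('d0.pkl','rb')); t,s=D['top'],D['scene']; k=.8
print('potA',at(t,323*k,247*k,.09),'potB',at(t,296*k,282*k,.09))
print('triA',tri([(t,321*k,246*k),(s,461*k,312*k)]),tri([(t,294*k,281*k),(s,516*k,315*k)]))
print('bar',at(t,357*k,209*k,.02),at(t,445*k,220*k,.005))
for q in((414,271),(438,273),(462,277)): print('cup',at(t,q[0]*k,q[1]*k,.034))
print('lever',at(t,506*k,270*k,.1), tri([(t,506*k,270*k),(s,380*k,201*k)]))
print('lid',at(t,556*k,333*k,.008),'can',at(t,304*k,197*k,.075))
# crops
a=cv2.resize(t['f'][190:255,180:420],None,fx=3.3,fy=3.3,interpolation=cv2.INTER_CUBIC)
b=cv2.resize(s['f'][140:280,280:480],None,fx=2.6,fy=2.6,interpolation=cv2.INTER_CUBIC)
im=np.zeros((a.shape[0]+b.shape[0],792,3),np.uint8); im[:a.shape[0],:a.shape[1]]=a; im[a.shape[0]:,:b.shape[1]]=b
cv2.imwrite('pics/crop1.png',im[:,:,::-1]); print(im.shape,a.shape)
```

```text
potA [0.53901094 0.23797558 0.09      ] potB [0.44231429 0.30785246 0.09      ]
triA (array([0.54201364, 0.24424679, 0.08738777]), [np.float64(0.3), np.float64(0.3)]) (array([0.44451742, 0.31451652, 0.08804766]), [np.float64(0.9), np.float64(0.9)])
bar [0.66459558 0.15558995 0.02      ] [ 0.63643528 -0.10261001  0.005     ]
cup [ 0.48136251 -0.01206686  0.034     ]
cup [ 0.47614882 -0.07987142  0.034     ]
cup [ 0.46528435 -0.14740545  0.034     ]
lever [ 0.47774722 -0.25810599  0.1       ] (array([ 0.47748138, -0.25819155,  0.09757602]), [np.float64(0.7), np.float64(0.7)])
lid [ 0.31191366 -0.41213658  0.008     ] can [0.68456851 0.29987083 0.075     ]
(578, 792, 3) (214, 792, 3)
```

View pics/crop1.png

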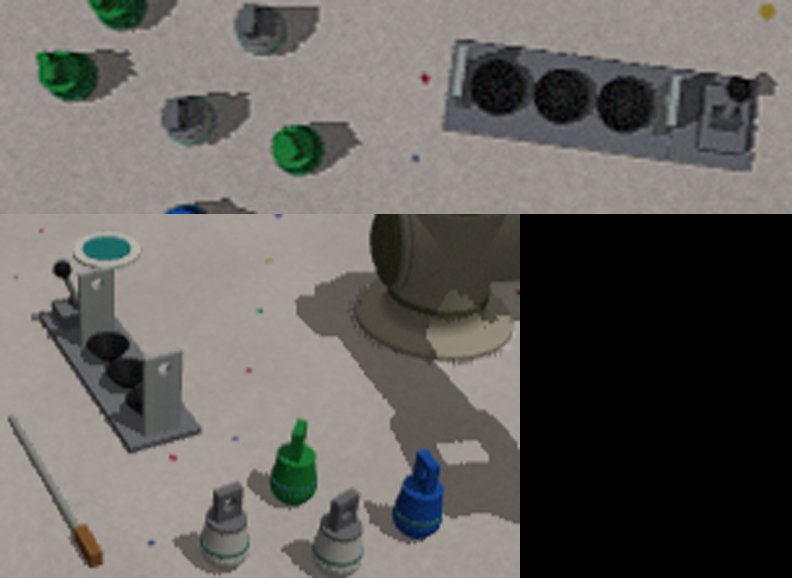

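The crop confirms two white pots: bodies off-white, with grey lugs. The rack's lever knob is at its far end, on the +x side, so locked. Next I move over the rack for a close look.

Run:
```python
from h import *
togo([.47,-.12,.33],down(-6.8))
```

```text
shift [-0.8083 -0.9344 -0.152 ] turn [-6.000e-04  4.000e-04  9.305e-01]
```

```bash
R='[-0.81,-0.934,-0.152,0,0,0.93,1]'; python3 -m jog '[[[-0.81,-0.934,-0.152,0,0,0.93,1],[-0.81,-0.934,-0.152,0,0,0.93,1],[-0.81,-0.934,-0.152,0,0,0.93,1],[-0.81,-0.934,-0.152,0,0,0.93,1],[-0.81,-0.934,-0.152,0,0,0.93,1],[-0.81,-0.934,-0.152,0,0,0.93,1],[-0.81,-0.934,-0.152,0,0,0.93,1],[-0.81,-0.934,-0.152,0,0,0.93,1]]]'
python3 - <<'E'
from h import *
togo([.47,-.12,.33],down(-6.8))
E
```

```text
t: 1.15
tcp_pos: [0.3567, 0.0951, 0.3001]
tcp_rot: [[0.123, 0.992, 0.001], [0.992, -0.123, 0.0], [0.0, 0.001, -1.0]]
wrist_force: [1.0, 1.2, -0.1]
opening: 0.0882
grasp_force: 0.0
shift [-0.3326  0.2316 -0.0497] turn [ 0.0003 -0.0001 -0.003 ]
```

```bash
python3 -m jog '[[[-0.333,0.232,-0.05,0,0,0,1],[-0.333,0.232,-0.05,0,0,0,1],[-0.333,0.232,-0.05,0,0,0,0],[-0.333,0.232,-0.05,0,0,0,0],[-0.333,0.232,-0.05,0,0,0,0],[-0.333,0.232,-0.05,0,0,0,0]]]'
python3 - <<'E'
from h import *
import pickle
c=cam('wrist'); pickle.dump(c,open('w1.pkl','wb')); save(c,'pics/w1.png',None,1.25)
o=-c['R'].T@c['t'];print(o,c['R'].round(2).tolist(),c['fx'])
t=pickle.load(open('d0.pkl','rb'))
E
```

```text
t: 1.9
tcp_pos: [0.4707, -0.1173, 0.3294]
tcp_rot: [[0.118, 0.993, -0.001], [0.993, -0.118, 0.001], [0.001, -0.001, -1.0]]
wrist_force: [0.4, 0.4, 0.8]
opening: 0.0504
grasp_force: 0.0
[ 0.47848878 -0.05312695  0.47668904] [[0.99, -0.12, -0.0], [-0.11, -0.96, 0.26], [-0.03, -0.26, -0.97]] 326.2115855356104
```

View pics/w1.png

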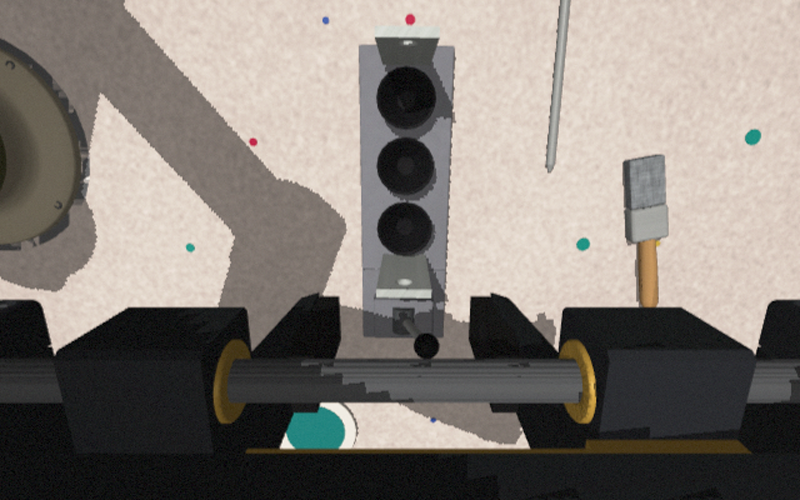

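The wrist view shows cup rims at (406,98), (405,166) and (404,229), upright tops at (406,34) and (404,294), base corners at (359,46) and (455,47), and the lever knob at (426,346). Now I fit the rack pose.

```bash
cat > rack.py <<'E'
from h import *
import pickle
from scipy.optimize import least_squares
def rw(p,X): 
    c,s=np.cos(p[2]),np.sin(p[2]); return np.array([p[0]+c*X[0]-s*X[1],p[1]+s*X[0]+c*X[1],X[2]])
def blobs(c,cent):
    out=[]
    g=c['f'].max(2)<38
    for (u,v,h) in cent:
        m=np.zeros(g.shape,np.uint8); m[int(v-h):int(v+h+1),int(u-h):int(u+h+1)]=g[int(v-h):int(v+h+1),int(u-h):int(u+h+1)]
        n,l,st,ce=cv2.connectedComponentsWithStats(m); i=1+np.argmax(st[1:,4])
        cs,_=cv2.findContours((l==i).astype(np.uint8),0,1); e=cv2.fitEllipse(cv2.convexHull(max(cs,key=len)))
        out.append(e); 
    return out
if __name__=='__main__':
    w=pickle.load(open('w1.pkl','rb')); t=pickle.load(open('d0.pkl','rb'))['top']
    bw=blobs(w,[(325,78,30),(324,133,28),(323,183,26)]); bt=blobs(t,[(331,217,9),(350,219,9),(370,221,9)])
    for e in bw+bt: print(np.round(e[0],1),np.round(e[1],1))
    k=.8
    corners=[((-.05,.1225,.012),(359,46)),((.05,.1225,.012),(455,47)),((-.025,-.111,.13),(376,297)),((.025,-.111,.13),(432,299)),((-.025,.103,.13),(377,39)),((.025,.103,.13),(438,39))]
    cups=[(0,y,.034) for y in(.068,0,-.068)]
    def f(p):
        r=[]
        for X,e in zip(cups,bw): r+=list(np.subtract(proj(w,rw(p,X)),e[0]))
        for X,e in zip(cups,bt): r+=list(3*np.subtract(proj(t,rw(p,X)),e[0]))
        for X,q in corners: r+=list(np.subtract(proj(w,rw(p,X)),np.array(q)*k))
        return np.array(r)
    s=least_squares(f,[.475,-.08,-.118],loss='soft_l1'); print(s.x,np.degrees(s.x[2])); print(f(s.x).round(1).reshape(-1,2).tolist())
    np.save('rack.npy',s.x)
    X,e=tri([(w,426*k,346*k),(t,506*k,270*k)]); p=s.x
    print('tip',X,e,'rack frame',np.array([[np.cos(p[2]),np.sin(p[2])],[-np.sin(p[2]),np.cos(p[2])]])@(X[:2]-p[:2]))
    q=at(w,403*k,318*k,.05);print('pivot?',np.array([[np.cos(p[2]),np.sin(p[2])],[-np.sin(p[2]),np.cos(p[2])]])@(q[:2]-p[:2]))
E
python3 rack.py
```

```text
[324.5  77.5] [46.2 48.6]
[323.8 132.4] [44.1 44.5]
[323.2 182.5] [40.7 42.6]
[330.3 215.9] [16.1 16.3]
[349.6 218.6] [15.7 16. ]
[368.8 221.4] [15.7 16.3]
[ 0.47563746 -0.07965953 -0.13263262] -7.599289530842383
[[0.3, 1.2], [0.2, 0.6], [0.1, 0.5], [2.8, -0.0], [2.2, -0.2], [2.0, -0.4], [-0.4, -1.6], [-0.2, -1.2], [-0.1, -0.2], [-0.9, -1.2], [-1.9, -1.3], [1.1, -0.5]]
tip [ 0.4768881  -0.25778199  0.09975607] [np.float64(0.9), np.float64(0.9)] rack frame [ 0.0247953  -0.17639266]
pivot? [ 6.44051972e-05 -1.68096683e-01]
```

Run:
```python
from rack import *
p=np.load('rack.npy')
for X in[(.075,-.176,.2),(.075,-.176,.08),(.005,-.176,.08)]: print(rw(p,X)); togo(rw(p,X),down(-7.6))
```

```text
[ 0.52670379 -0.26403206  0.2       ]
shift [-0.2328  0.1217  0.216 ] turn [-0.0003 -0.0002  0.0099]
[ 0.52670379 -0.26403206  0.08      ]
shift [-0.2329  0.1218  0.416 ] turn [-0.0003 -0.0002  0.0099]
[ 0.45731859 -0.25477497  0.08      ]
shift [-0.2311  0.0051  0.416 ] turn [-0.0003 -0.0002  0.0099]
```

```bash
python3 -m jog '[[[-0.233,0.122,0.15,0,0,0.01,0],[-0.233,0.122,0.216,0,0,0.01,0],[-0.233,0.122,0.3,0,0,0.01,0],[-0.233,0.122,0.416,0,0,0.01,0],[-0.233,0.122,0.416,0,0,0.01,0],[-0.233,0.1,0.416,0,0,0.01,0],[-0.233,0.08,0.416,0,0,0.01,0],[-0.232,0.065,0.416,0,0,0.01,0]]]'
python3 -m jog '[[[0,-0.02,0,0,0,0,0],[0,-0.04,0,0,0,0,0],[0,-0.05,0,0,0,0,0],[0,-0.055,0,0,0,0,0],[0,-0.06,0,0,0,0,0],[0,-0.06,0,0,0,0,0]]]'
```

```text
t: 2.95
tcp_pos: [0.4937, -0.2605, 0.0835]
tcp_rot: [[0.133, 0.991, 0.005], [0.991, -0.133, -0.004], [-0.003, 0.005, -1.0]]
wrist_force: [2.1, -0.7, 1.8]
opening: 0.0002
grasp_force: 0.9
t: 3.7
tcp_pos: [0.4575, -0.2557, 0.08]
tcp_rot: [[0.133, 0.991, -0.001], [0.991, -0.133, 0.0], [0.0, -0.001, -1.0]]
wrist_force: [-0.1, -0.5, 0.5]
opening: 0.0002
grasp_force: 0.0
```

```bash
python3 -m jog '[[[0,-0.01,0,0,0,0,0],[0,-0.01,0,0,0,0,0],[0,-0.02,0,0,0,0,0],[0,-0.02,0,0,0,0,0]]]'
python3 - <<'E'
from h import *
import pickle
D={n:cam(n) for n in('scene','top','wrist')};pickle.dump(D,open('d1.pkl','wb'))
f=D['scene']['f'][120:220,270:370];g=D['top']['f'][190:250,370:430]
a=cv2.resize(f,(400,400),interpolation=2);b=cv2.resize(g,(400,400),interpolation=2)
cv2.imwrite('pics/lev.png',np.hstack([a,b])[:,:,::-1])
E
```

```text
t: 4.2
tcp_pos: [0.4464, -0.2543, 0.0803]
tcp_rot: [[0.134, 0.991, 0.002], [0.991, -0.134, -0.001], [-0.001, 0.003, -1.0]]
wrist_force: [5.7, -0.7, -1.3]
opening: 0.0006
grasp_force: 2.6
```

View pics/lev.png

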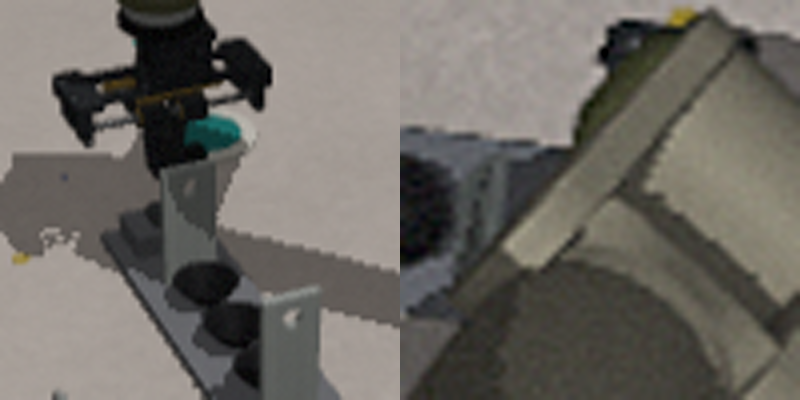

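The left crop shows the lever knob at (197,152), just beyond the upright and leaning to the robot side. The 5.7 N reading says it is on its stop. I back off and go over the pots.

```bash
python3 -m jog '[[[0,0.02,0,0,0,0,0],[0,0.02,-0.1,0,0,0,0],[0,0.02,-0.2,0,0,0,0],[0,0.02,-0.3,0,0,0,0],[0,0.02,-0.4,0,0,0,0]]]'
python3 - <<'E'
from h import *
import pickle
s=cam('wrist'); save(s,'pics/x.png'); pickle.dump(s,open('w2.pkl','wb'))
togo([.49,.25,.33],down(-7.6))
E
```

```text
t: 4.97
tcp_pos: [0.4576, -0.2554, 0.3224]
tcp_rot: [[0.133, 0.991, -0.0], [0.991, -0.133, -0.0], [-0.0, -0.0, -1.0]]
wrist_force: [0.8, -0.8, -1.0]
opening: 0.0003
grasp_force: 0.0
shift [ 0.8433 -0.0607 -0.0064] turn [ 0.0067  0.0047 -0.0004]
```

```bash
python3 -m jog '[[[0.843,-0.06,-0.01,0,0,0,1],[0.843,-0.06,-0.01,0,0,0,1],[0.843,-0.06,-0.01,0,0,0,1],[0.843,-0.06,-0.01,0,0,0,1],[0.843,-0.06,-0.01,0,0,0,1],[0.843,-0.06,-0.01,0,0,0,1],[0.843,-0.06,-0.01,0,0,0,1],[0.843,-0.06,-0.01,0,0,0,1]]]'
python3 -m jog '[[[0.0,0,0,0,0,0,1],[0,0,0,0,0,0,1],[0,0,0,0,0,0,1]]]'
python3 - <<'E'
from h import *
import pickle
c=cam('wrist'); pickle.dump(c,open('w3.pkl','wb')); w=pickle.load(open('w2.pkl','rb'))
a=cv2.resize(c['f'][0:260,100:640],None,fx=1.48,fy=1.48)
cv2.imwrite('pics/w3.png',a[:,:,::-1])
b=w['f'][200:320,250:410]; cv2.imwrite('pics/lev2.png',cv2.resize(b,None,fx=3,fy=3)[:,:,::-1])
E
```

```text
t: 6.02
tcp_pos: [0.4888, 0.2456, 0.3259]
tcp_rot: [[0.133, 0.991, -0.0], [0.991, -0.133, -0.0], [-0.0, -0.0, -1.0]]
wrist_force: [0.7, -0.0, 0.9]
opening: 0.0784
grasp_force: 0.0
t: 6.4
tcp_pos: [0.4891, 0.2421, 0.3262]
tcp_rot: [[0.135, 0.991, 0.0], [0.991, -0.135, -0.0], [-0.0, 0.0, -1.0]]
wrist_force: [-0.2, 0.5, -0.2]
opening: 0.088
grasp_force: 0.0
```

View pics/w3.png

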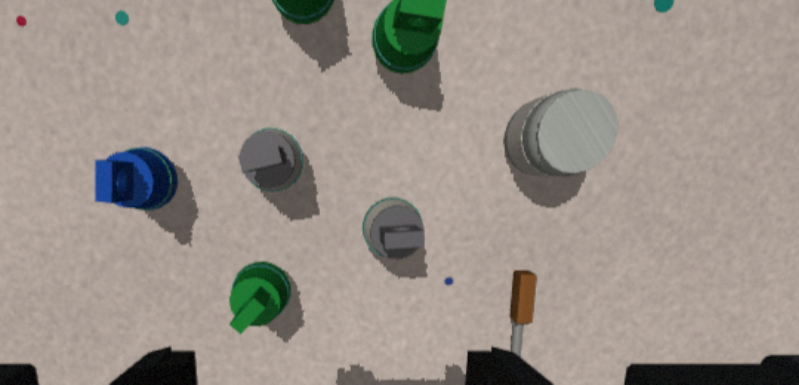

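The wrist view has white pot B at (270,158) and white pot A at (394,228). The blue pot is at (135,180), the greens at (258,295), (407,40) and (305,5), and the bar handle at (523,297). I zoom in on the two lugs and the lever picture.

Run:
```python
import pickle,cv2,numpy as np
c=pickle.load(open('w3.pkl','rb'));w=pickle.load(open('w2.pkl','rb'))
z=lambda f:cv2.resize(f,(400,400),interpolation=2)
# B at col 100+270/1.48=282,row107 ; A at 366,154
a=z(c['f'][82:132,257:307]);b=z(c['f'][129:179,341:391]);l=cv2.resize(w['f'][210:310,260:460],(400,200),interpolation=2)
im=np.zeros((600,800,3),np.uint8);im[:400,:400]=a;im[:400,400:]=b;im[400:,:400]=l
cv2.imwrite('pics/z3.png',im[:,:,::-1])
```

```text
(no output)
```

View pics/z3.png

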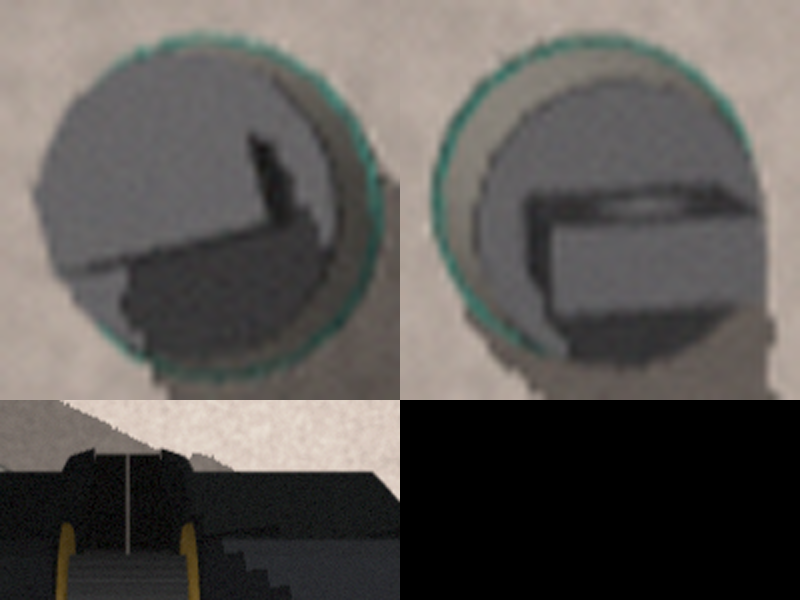

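Lug A's top face is a clear rectangle, (552,220) to (765,305) in the crop. Lug B's lower top edge runs (58,272) to (268,222), and its right end goes up to (248,137). The lever isn't visible under the hand. I work out the lug positions and check their height with the first two views.

Run:
```python
from h import *
import pickle
c=pickle.load(open('w3.pkl','rb'));D=pickle.load(open('d0.pkl','rb'));t,s=D['top'],D['scene']
def u(x,y,ox,oy): return ox+x/8-.5+.5/8, oy+y/8-.5+.5/8
A=[u(x-400,y,341,129) for x,y in((552,220),(765,215),(552,318),(765,305))]
B=[u(x,y,257,82) for x,y in((40,187),(248,137),(58,272),(268,222))]
for n,q in(('A',A),('B',B)):
    P=[at(c,*p,.108) for p in q]; m=np.mean(P,0); d=(P[1]+P[3]-P[0]-P[2])[:2]; e=(P[0]+P[1]-P[2]-P[3])[:2]
    print(n,m.round(4),'yaw',np.degrees(np.arctan2(d[1],d[0])).round(1),'len',np.linalg.norm(d)/2,'thick',np.linalg.norm(e)/2)
    print(' proj top',np.array(proj(t,m))/.8,'scene',np.array(proj(s,m))/.8)
# height: lug top centre in scene crop: crop1 px (228,488)/(345,494) -> full
for n,q,p in(('A',A,(229,487)),('B',B,(346,494))):
    sx,sy=280+p[0]/2.6,140+(p[1]-214)/2.6
    print(n,'scene disp',sx/.8,sy/.8,tri([(c,*np.mean(q,0)),(s,sx,sy)]))
```

```text
A [0.5457 0.2452 0.108 ] yaw -5.4 len 0.029915320174320567 thick 0.013275180627468604
 proj top [319.2003108  243.41861171] scene [460.28130207 305.90624391]
B [0.4477 0.3182 0.108 ] yaw 5.0 len 0.029124464731885052 thick 0.01121673342223896
 proj top [290.63383632 279.30960744] scene [516.59609757 309.74158997]
A scene disp 460.09615384615387 306.25 (array([0.5458725 , 0.24500779, 0.10688486]), [np.float64(0.1), np.float64(0.1)])
B scene disp 516.3461538461538 309.6153846153846 (array([0.44797922, 0.31801627, 0.10838694]), [np.float64(0.3), np.float64(0.3)])
```

Both heights agree with the text: the lug tops triangulate at 0.107 and 0.108 against 0.108. Now I grasp pot A.

Run:
```python
from h import *
togo([.5457,.2450,.15],down(-5.4));togo([.5457,.2450,.077],down(-5.4))
```

```text
shift [0.0175 0.0926 0.2937] turn [ 0.0001  0.0001 -0.0263]
shift [0.0175 0.0926 0.4154] turn [ 0.0001  0.0001 -0.0263]
```

```bash
python3 -m jog '[[[0.0175,0.0926,0.1,0,0,-0.026,0.7],[0.0175,0.0926,0.2,0,0,-0.026,0.7],[0.0175,0.0926,0.294,0,0,-0.026,0.7],[0.0175,0.0926,0.35,0,0,-0.026,0.7],[0.0175,0.0926,0.4154,0,0,-0.026,0.7],[0.0175,0.0926,0.4154,0,0,-0.026,0.7]]]'
python3 -m jog '[[[0,0,0,0,0,0,0.3],[0,0,0,0,0,0,0.2],[0,0,0,0,0,0,0.2],[0,0,0,0,0,0,0.2]]]' 25
```

```text
t: 7.2
tcp_pos: [0.5445, 0.245, 0.0749]
tcp_rot: [[0.094, 0.996, -0.005], [0.996, -0.094, -0.001], [-0.002, -0.005, -1.0]]
wrist_force: [-0.6, 0.1, 0.4]
opening: 0.0618
grasp_force: 0.0
t: 7.7
tcp_pos: [0.5458, 0.2464, 0.0778]
tcp_rot: [[0.093, 0.996, 0.002], [0.996, -0.093, 0.0], [0.0, 0.002, -1.0]]
wrist_force: [-0.3, -0.0, 4.1]
opening: 0.0297
grasp_force: 24.9
```

```bash
python3 -m jog '[[[0,0,-0.1,0,0,0,0.2],[0,0,-0.18,0,0,0,0.2],[0,0,-0.27,0,0,0,0.2],[0,0,-0.27,0,0,0,0.2]]]' 35
python3 - <<'E'
from rack import *
p=np.load('rack.npy')
togo(rw(p,(0,0,.24)),down(-7.6));togo(rw(p,(0,0,.105)),down(-7.6))
E
```

```text
t: 8.2
tcp_pos: [0.5464, 0.2467, 0.2429]
tcp_rot: [[0.092, 0.996, 0.008], [0.996, -0.092, 0.002], [0.003, 0.008, -1.0]]
wrist_force: [0.4, 0.2, -2.7]
opening: 0.0295
grasp_force: 34.9
shift [-0.5525 -0.0673  0.003 ] turn [ 0.0048 -0.0017  0.0255]
shift [-0.553 -0.069  0.228] turn [ 0.0048 -0.0017  0.0255]
```

```bash
python3 -m jog '[[[-0.092,-0.011,0,0,0,0.025,0.2],[-0.18,-0.022,0,0,0,0.025,0.2],[-0.27,-0.033,0,0,0,0.025,0.2],[-0.36,-0.044,0,0,0,0.025,0.2],[-0.45,-0.055,0,0,0,0.025,0.2],[-0.52,-0.063,0,0,0,0.025,0.2],[-0.5525,-0.067,0,0,0,0.025,0.2],[-0.5525,-0.067,0,0,0,0.025,0.2]]]'
python3 - <<'E'
from rack import *
import pickle
p=np.load('rack.npy')
c=cam('wrist'); pickle.dump(c,open('w4.pkl','wb'));D={n:cam(n) for n in('scene','top')};pickle.dump(D,open('d4.pkl','wb'))
togo(rw(p,(0,0,.105)),down(-7.6))
a=cv2.resize(c['f'][60:360,120:520],None,fx=1.0,fy=1.0);b=cv2.resize(D['scene']['f'][120:245,270:420],(480,400),interpolation=2)
b2=cv2.resize(D['top']['f'][130:260,180:430],(480,250),interpolation=2)
im=np.zeros((600,800,3),np.uint8);im[:375,:300]=cv2.resize(c['f'][60:360,200:440],(300,375));im[:400,310:790]=b;im[402:,310:690]=cv2.resize(b2,(380,198))
cv2.imwrite('pics/z4.png',im[:,:,::-1])
E
```

```text
t: 9.2
tcp_pos: [0.474, -0.0808, 0.2377]
tcp_rot: [[0.134, 0.991, -0.002], [0.991, -0.134, 0.001], [0.001, -0.002, -1.0]]
wrist_force: [-0.4, 1.1, -1.7]
opening: 0.0297
grasp_force: 35.0
shift [-0.0007  0.0021  0.2221] turn [-0.0007 -0.0004  0.0009]
```

View pics/z4.png

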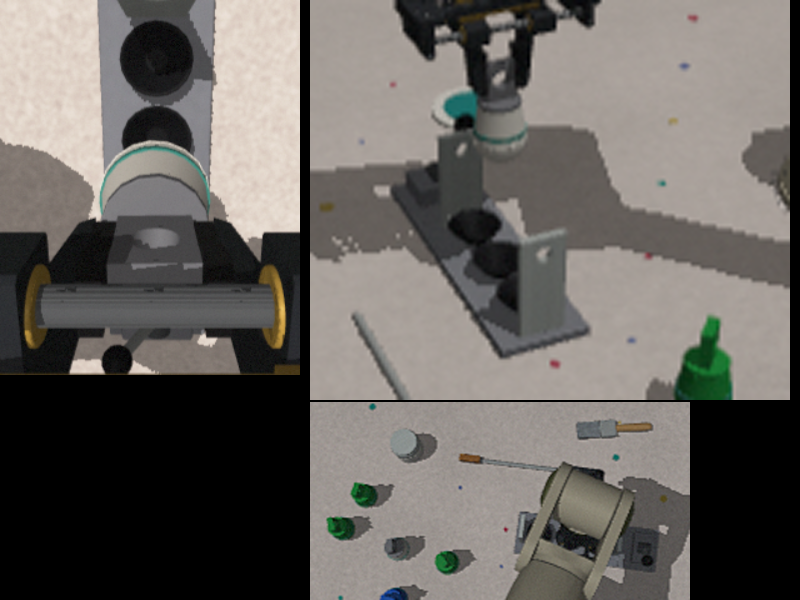

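The pot hangs upright in the fingers. The lever knob, at (117,357) in the wrist crop and (646,562) in the top crop, is on the robot side, so the lever is open. I check the rack fit against cup0 in this closer view.

Run:
```python
from rack import *
c=pickle.load(open('w4.pkl','rb'));p=np.load('rack.npy')
e=blobs(c,[(325,106,34)])[0]; print(e, proj(c,rw(p,(0,.068,.034))), at(c,*e[0],.034), rw(p,(0,.068,.034)))
t=pickle.load(open('d4.pkl','rb'))['scene']
```

```text
((324.8564758300781, 106.05486297607422), (57.73240280151367, 59.27006530761719), 1.9674357175827026) (np.float64(325.1240453143237), np.float64(107.53146944791132)) [ 0.48455204 -0.01076355  0.034     ] [ 0.48463006 -0.01225676  0.034     ]
```

```bash
python3 -m jog '[[[0,0.002,0.08,0,0,0,0.2],[0,0.002,0.15,0,0,0,0.2],[0,0.002,0.2,0,0,0,0.2],[0,0.002,0.222,0,0,0,0.2],[0,0.002,0.231,0,0,0,0.2],[0,0.002,0.231,0,0,0,0.2]]]'
```

```text
t: 10.1
tcp_pos: [0.4763, -0.0801, 0.1008]
tcp_rot: [[0.131, 0.991, 0.001], [0.991, -0.131, -0.0], [-0.0, 0.001, -1.0]]
wrist_force: [0.1, 0.1, -1.2]
opening: 0.0296
grasp_force: 35.0
```

```bash
python3 -m jog '[[[0,0,0.003,0,0,0,0.2],[0,0,0.005,0,0,0,0.2],[0,0,0.005,0,0,0,0.2],[0,0,0.005,0,0,0,0.2]]]' 10
```

```text
t: 10.6
tcp_pos: [0.4762, -0.0805, 0.0989]
tcp_rot: [[0.131, 0.991, 0.002], [0.991, -0.131, -0.001], [-0.001, 0.002, -1.0]]
wrist_force: [-4.4, 0.1, 11.0]
opening: 0.0299
grasp_force: 10.0
```

Contact felt at TCP z = 0.099, as expected. I release slowly, rise, and move on to pot B.

```bash
python3 -m jog '[[[0,0,0.002,0,0,0,0.38],[0,0,0,0,0,0,0.42],[0,0,0,0,0,0,0.6],[0,0,0,0,0,0,0.7],[0,0,-0.08,0,0,0,0.7],[0,0,-0.18,0,0,0,0.7],[0,0,-0.28,0,0,0,0.7],[0,0,-0.33,0,0,0,0.7]]]'
python3 - <<'E'
from h import *
togo([.44,.25,.33],down(5))
E
```

```text
t: 11.6
tcp_pos: [0.4762, -0.0803, 0.2984]
tcp_rot: [[0.132, 0.991, 0.004], [0.991, -0.132, -0.002], [-0.001, 0.004, -1.0]]
wrist_force: [-0.6, -0.0, -0.3]
opening: 0.0616
grasp_force: 0.0
shift [ 0.5377 -0.1319 -0.0538] turn [ 0.0026  0.0011 -0.1395]
```

```bash
python3 -m jog '[[[0.57,-0.122,0.06,0,0,-0.14,0.7],[0.57,-0.122,0.06,0,0,-0.14,0.7],[0.57,-0.122,0.06,0,0,-0.14,0.7],[0.57,-0.122,0.06,0,0,-0.14,0.7],[0.57,-0.122,0.06,0,0,-0.14,0.7],[0.57,-0.122,0.06,0,0,-0.14,0.7],[0.57,-0.122,0.06,0,0,-0.14,0.7],[0.57,-0.122,0.06,0,0,-0.14,0.7]]]'
python3 - <<'E'
from h import *
import pickle
c=cam('wrist'); pickle.dump(c,open('w5.pkl','wb'));D={n:cam(n) for n in('scene','top')};pickle.dump(D,open('d5.pkl','wb'))
u,v=proj(c,[.4477,.3182,.108]);print(u,v)
u=int(u);v=int(v);x0,y0=max(u-50,0),max(v-50,0);print(x0,y0)
im=np.zeros((600,800,3),np.uint8);im[:400,:400]=cv2.resize(c['f'][y0:y0+100,x0:x0+100],(400,400),interpolation=2)
im[:400,400:]=cv2.resize(D['scene']['f'][140:240,270:370],(400,400),interpolation=2)
im[400:,:500]=cv2.resize(D['top']['f'][160:260,180:430],(500,200),interpolation=2)
cv2.imwrite('pics/z5.png',im[:,:,::-1])
E
```

```text
t: 12.6
tcp_pos: [0.4484, 0.2679, 0.2592]
tcp_rot: [[-0.088, 0.996, -0.0], [0.996, 0.088, -0.0], [-0.0, -0.0, -1.0]]
wrist_force: [0.4, 0.1, 0.2]
opening: 0.0617
grasp_force: 0.0
328.1068215107002 128.83138299433728
278 78
```

View pics/z5.png

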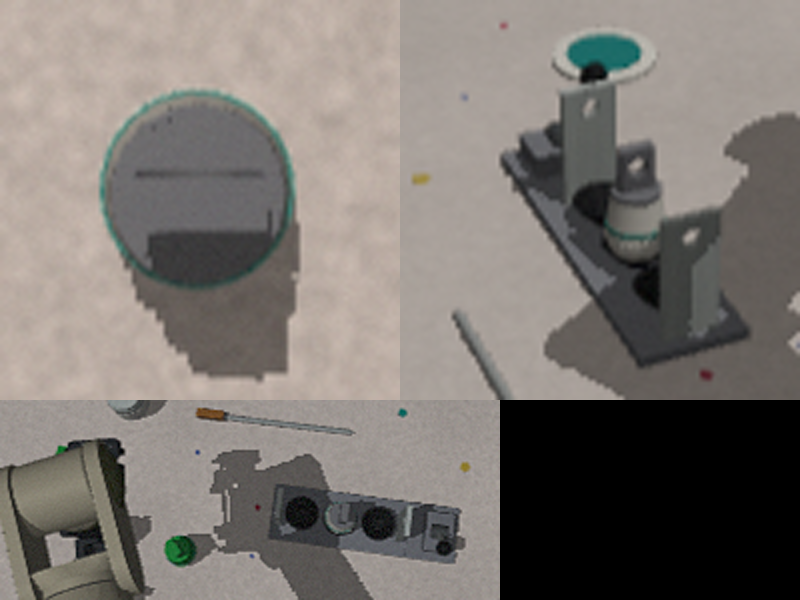

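Pot A stands in cup1 at (635,215), upright and with its lug along the row. Pot B's lug is centred near (203,202) in the crop, within 1 px of the prediction, so I grasp it.

Run:
```python
from h import *
togo([.448,.318,.077],down(5))
```

```text
shift [0.0841 0.0061 0.3041] turn [ 0.0002  0.0001 -0.0006]
```

```bash
python3 -m jog '[[[0.084,0.006,0.08,0,0,0,0.7],[0.084,0.006,0.17,0,0,0,0.7],[0.084,0.006,0.24,0,0,0,0.7],[0.084,0.006,0.304,0,0,0,0.7],[0.084,0.006,0.304,0,0,0,0.3],[0.084,0.006,0.304,0,0,0,0.2],[0.084,0.006,0.304,0,0,0,0.2],[0.084,0.006,0.304,0,0,0,0.2]]]' 35
python3 -m jog '[[[0,0,-0.1,0,0,0,0.2],[0,0,-0.18,0,0,0,0.2],[0,0,-0.27,0,0,0,0.2],[0,0,-0.27,0,0,0,0.2]]]'
python3 - <<'E'
from rack import *
p=np.load('rack.npy')
togo(rw(p,(-.001,.0685,.24)),down(-7.6))
E
```

```text
t: 13.75
tcp_pos: [0.4481, 0.3192, 0.0783]
tcp_rot: [[-0.088, 0.996, 0.003], [0.996, 0.088, 0.001], [0.001, 0.003, -1.0]]
wrist_force: [-1.0, -0.7, 7.3]
opening: 0.0296
grasp_force: 35.0
t: 14.25
tcp_pos: [0.4484, 0.3195, 0.2429]
tcp_rot: [[-0.088, 0.996, 0.008], [0.996, 0.088, 0.003], [0.003, 0.008, -1.0]]
wrist_force: [0.5, 0.5, -4.1]
opening: 0.0297
grasp_force: 35.0
shift [-0.555   0.01    0.0034] turn [ 0.0048 -0.0022  0.1406]
```

```bash
python3 -m jog '[[[-0.092,0.001,0,0,0,0.14,0.2],[-0.18,0.003,0,0,0,0.14,0.2],[-0.27,0.005,0,0,0,0.14,0.2],[-0.36,0.006,0,0,0,0.14,0.2],[-0.45,0.008,0,0,0,0.14,0.2],[-0.52,0.01,0,0,0,0.14,0.2],[-0.555,0.01,0,0,0,0.14,0.2],[-0.555,0.01,0,0,0,0.14,0.2]]]'
python3 - <<'E'
from rack import *
p=np.load('rack.npy')
togo(rw(p,(-.001,.0685,.1)),down(-7.6))
E
```

```text
t: 15.25
tcp_pos: [0.4822, -0.0132, 0.2375]
tcp_rot: [[0.134, 0.991, -0.003], [0.991, -0.134, 0.001], [0.0, -0.003, -1.0]]
wrist_force: [0.6, 0.5, -3.5]
opening: 0.0295
grasp_force: 35.0
shift [0.0028 0.0028 0.2291] turn [-0.0017 -0.0002 -0.0011]
```

```bash
python3 -m jog '[[[0.002,0.001,0.08,0,0,0,0.2],[0.002,0.001,0.15,0,0,0,0.2],[0.002,0.001,0.2,0,0,0,0.2],[0.002,0.001,0.225,0,0,0,0.2],[0.002,0.001,0.231,0,0,0,0.2],[0.002,0.001,0.231,0,0,0,0.2]]]'
python3 -m jog '[[[0,0,0.002,0,0,0,0.2],[0,0,0.004,0,0,0,0.2],[0,0,0.004,0,0,0,0.2]]]' 10
```

```text
t: 16.0
tcp_pos: [0.484, -0.0111, 0.1006]
tcp_rot: [[0.13, 0.991, 0.002], [0.991, -0.13, -0.002], [-0.002, 0.002, -1.0]]
wrist_force: [0.8, -4.4, 3.3]
opening: 0.0292
grasp_force: 35.0
t: 16.38
tcp_pos: [0.4843, -0.0107, 0.0989]
tcp_rot: [[0.131, 0.991, 0.003], [0.991, -0.131, -0.001], [-0.001, 0.003, -1.0]]
wrist_force: [-0.0, -2.4, 9.7]
opening: 0.0297
grasp_force: 10.0
```

```bash
python3 -m jog '[[[0,0,0,0,0,0,0.38],[0,0,0,0,0,0,0.42],[0,0,0,0,0,0,0.6],[0,0,0,0,0,0,0.7],[0,0,-0.08,0,0,0,0.7],[0,0,-0.18,0,0,0,0.7],[0,0,-0.28,0,0,0,0.7],[0,0,-0.33,0,0,0,0.7]]]'
python3 - <<'E'
from h import *
togo([.65,.10,.27],down(-6.5))
E
```

```text
t: 17.38
tcp_pos: [0.4837, -0.0111, 0.299]
tcp_rot: [[0.132, 0.991, 0.004], [0.991, -0.132, -0.001], [-0.001, 0.004, -1.0]]
wrist_force: [-0.2, -1.0, -0.4]
opening: 0.062
grasp_force: 0.0
shift [0.2201 0.2502 0.0493] turn [ 0.0027  0.0004 -0.0118]
```

```bash
python3 -m jog '[[[0.22,0.25,0.04,0,0,-0.012,0.7],[0.22,0.25,0.04,0,0,-0.012,0.7],[0.22,0.25,0.04,0,0,-0.012,0.7],[0.22,0.25,0.04,0,0,-0.012,0.7],[0.22,0.25,0.04,0,0,-0.012,0.7],[0.22,0.25,0.04,0,0,-0.012,0.7]]]'
python3 - <<'E'
from h import *
import pickle
c=cam('wrist'); pickle.dump(c,open('w6.pkl','wb'));D={n:cam(n) for n in('scene','top')};pickle.dump(D,open('d6.pkl','wb'))
print(proj(c,[.6646,.1556,.02]))
im=np.zeros((600,800,3),np.uint8);im[:400,:320]=cv2.resize(c['f'][20:220,230:390],(320,400),interpolation=2)
im[:400,320:800]=cv2.resize(D['scene']['f'][130:280,250:430],(480,400),interpolation=2)
im[400:,:500]=cv2.resize(D['top']['f'][160:260,180:430],(500,200),interpolation=2)
cv2.imwrite('pics/z6.png',im[:,:,::-1])
E
```

```text
t: 18.12
tcp_pos: [0.649, 0.0995, 0.2722]
tcp_rot: [[0.113, 0.994, 0.0], [0.994, -0.113, -0.0], [-0.0, 0.0, -1.0]]
wrist_force: [-0.5, 0.7, 0.4]
opening: 0.0616
grasp_force: 0.0
(np.float64(331.10235066393375), np.float64(118.2465787987008))
```

View pics/z6.png

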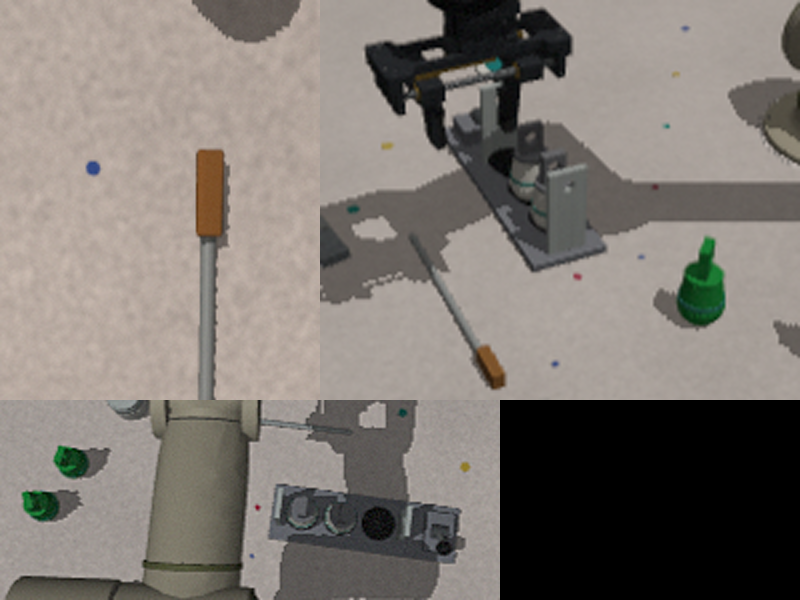

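The crop shows the wooden handle at (210,193) with the shaft running straight down from (208,236) to (206,398). In the other views both pots stand in the rack. I segment the handle and shaft, and check the height against the first scene view.

Run:
```python
from h import *
import pickle
c=pickle.load(open('w6.pkl','rb'));D=pickle.load(open('d6.pkl','rb'));s=D['scene']
def seg(c,b):
    f=c['f'].astype(int); m=((f[:,:,0]>f[:,:,2]*1.6)&(f[:,:,0]>60)).astype(np.uint8); k=np.zeros_like(m);k[b[1]:b[3],b[0]:b[2]]=m[b[1]:b[3],b[0]:b[2]]
    cs,_=cv2.findContours(k,0,1);return max(cs,key=cv2.contourArea)
r=cv2.minAreaRect(seg(c,(300,60,370,170)));print(r)
# all contour top face: image box corners
bx=cv2.boxPoints(r);P=np.array([at(c,u,v,.022) for u,v in bx]);print(P.round(4).tolist(),P.mean(0))
# shaft centre along rows via brightness edges
g=c['f'].sum(2).astype(float)
pts=[]
for v in range(145,215,10):
    row=c['f'][v,318:350].astype(int);print(v,(row.sum(1)//3).tolist()) if v in(145,205) else 0
q=cv2.minAreaRect(seg(s,(360,250,400,290)));print('scene',q)
print('tri top',tri([(c,*r[0]),(s,*q[0])]))
```

```text
((334.5, 116.0), (42.0, 13.0), 90.0)
[[0.6638, 0.1821, 0.022], [0.6788, 0.1804, 0.022], [0.674, 0.1326, 0.022], [0.6585, 0.1344, 0.022]] [0.66877866 0.15735112 0.022     ]
145 [168, 167, 170, 175, 176, 174, 172, 168, 166, 167, 168, 162, 113, 122, 135, 144, 131, 115, 101, 77, 94, 163, 168, 165, 167, 169, 172, 170, 172, 171, 171, 173]
205 [168, 164, 161, 162, 168, 172, 177, 179, 173, 173, 165, 140, 117, 129, 141, 131, 120, 102, 87, 121, 162, 163, 168, 173, 172, 175, 171, 172, 175, 175, 172, 170]Traceback (most recent call last):
  File "<stdin>", line 15, in <module>
  File "<stdin>", line 6, in seg
ValueError: max() iterable argument is empty
```

Run:
```python
from h import *
import pickle
c=pickle.load(open('w6.pkl','rb'));D=pickle.load(open('d6.pkl','rb'));s=D['scene'];t=pickle.load(open('d0.pkl','rb'))['top']
a,b=at(c,333.3,145,.007),at(c,332.6,205,.007);print(a,b,np.degrees(np.arctan2(*(a-b)[:2])))
h=at(c,334.5,116,.022);print('handle->shaft',np.degrees(np.arctan2(*(h-b)[:2])))
# tip from z6 top crop: (350,432)-> full 180+350/2, 160+32/2 ; scene crop (413,235)->250+93/2.667,130+235/2.667
for tt in[D['top']]: 
    T=tri([(tt,180+350/2,160+32/2),(s,250+93/2.667,130+235/2.667)]);print('tip',T,np.degrees(np.arctan2(*(h-T[0])[:2])),np.linalg.norm(h-T[0]))
print('handle tri',tri([(c,334.5,116),(s,250+169/2.667,130+362/2.667)]))
p=np.load('rack.npy');print(np.degrees(p[2]))
togo([h[0]-.001,h[1]-.008,.003],down(-6.7))
```

```text
[0.66408186 0.12269807 0.007     ] [0.65483782 0.04507933 0.007     ] 6.791677072611088
handle->shaft 7.074726139929457
tip (array([ 0.63767583, -0.09962335,  0.00333777]), [np.float64(1.0), np.float64(1.0)]) 6.899947493755235 0.259910768067191
handle tri (array([0.67016219, 0.15698663, 0.01527038]), [np.float64(1.3), np.float64(1.3)])
-7.599289530842383
shift [0.0869 0.0212 0.4493] turn [0.0005 0.     0.0019]
```

```bash
python3 -m jog '[[[0.087,0.0205,0.1,0,0,0.003,0.5],[0.087,0.0205,0.2,0,0,0.003,0.5],[0.087,0.0205,0.29,0,0,0.003,0.5],[0.087,0.0205,0.37,0,0,0.003,0.5],[0.087,0.0205,0.42,0,0,0.003,0.5],[0.087,0.0205,0.44,0,0,0.003,0.5],[0.087,0.0205,0.446,0,0,0.003,0.5],[0.087,0.0205,0.446,0,0,0.003,0.5]]]'
python3 -m jog '[[[0,0,0,0,0,0,0.2],[0,0,0,0,0,0,0.05],[0,0,0,0,0,0,0.05],[0,0,0,0,0,0,0.05],[0,0,0,0,0,0,0.05]]]' 50
```

```text
t: 19.27
tcp_pos: [0.6682, 0.1504, 0.0056]
tcp_rot: [[0.118, 0.993, 0.002], [0.993, -0.118, 0.0], [0.0, 0.002, -1.0]]
wrist_force: [-0.5, 0.3, 1.2]
opening: 0.0443
grasp_force: 0.0
t: 19.9
tcp_pos: [0.6678, 0.1505, 0.0046]
tcp_rot: [[0.117, 0.993, 0.0], [0.993, -0.117, 0.0], [0.0, 0.0, -1.0]]
wrist_force: [-0.2, 0.3, 3.6]
opening: 0.0159
grasp_force: 50.0
```

```bash
python3 -m jog '[[[0,0,-0.06,0,0,0,0.05],[0,0,-0.14,0,0,0,0.05],[0,0,-0.23,0,0,0,0.05],[0,0,-0.3,0,0,0,0.05],[0,0,-0.33,0,0,0,0.05],[0,0,-0.33,0,0,0,0.05]]]'
python3 - <<'E'
from rack import *
p=np.load('rack.npy')
togo(rw(p,(0,.40,.2)),down(-7.6));togo(rw(p,(0,.40,.11)),down(-7.6))
E
```

```text
t: 20.65
tcp_pos: [0.6679, 0.1506, 0.2032]
tcp_rot: [[0.118, 0.993, 0.002], [0.993, -0.118, 0.0], [0.0, 0.002, -1.0]]
wrist_force: [-1.0, 1.0, -1.0]
opening: 0.0155
grasp_force: 50.0
shift [ 0.2479 -0.2632  0.0048] turn [ 0.0013 -0.0003  0.0095]
shift [ 0.2478 -0.2635  0.1548] turn [ 0.0013 -0.0003  0.0095]
```

```bash
python3 -m jog '[[[0.05,-0.05,0,0,0,0.009,0.05],[0.1,-0.11,0,0,0,0.009,0.05],[0.16,-0.17,0,0,0,0.009,0.05],[0.21,-0.22,0,0,0,0.009,0.05],[0.248,-0.263,0,0,0,0.009,0.05],[0.248,-0.263,0.08,0,0,0.009,0.05],[0.248,-0.263,0.15,0,0,0.009,0.05],[0.248,-0.263,0.155,0,0,0.009,0.05]]]'
python3 -m jog '[[[0,0,0,0,0,0,0.05],[0,0,0,0,0,0,0.05]]]'
python3 - <<'E'
from rack import *
p=np.load('rack.npy')
togo(rw(p,(0,.40,.11)),down(-7.6))
D={n:cam(n) for n in('scene','top','wrist')};pickle.dump(D,open('d7.pkl','wb'))
s,t=D['scene'],D['top']
R=down(-7.6)
tcp=np.array(env.observe()['tcp_pos'])
for d in(.03,.15,.258): 
    X=tcp+d*np.array([np.sin(p[2]),-np.cos(p[2]),0]); print(d,'scene',proj(s,X),'top',proj(t,X))
print('hole_in',proj(s,rw(p,(0,.111,.11))),proj(t,rw(p,(0,.111,.11))))
im=np.zeros((600,800,3),np.uint8);im[:,:600]=cv2.resize(s['f'][140:340,290:490],(600,600),interpolation=2)
im[:600,600:]=cv2.resize(t['f'][140:290,240:290],(200,600),interpolation=2)
x=cv2.resize(s['f'][150:300,290:440],(520,520),interpolation=2);y=cv2.resize(t['f'][195:255,240:380],(800,343),interpolation=2)
im=np.zeros((600,800,3),np.uint8);im[:350,:800]=cv2.resize(s['f'][160:265,290:530],(800,350),interpolation=2);im[352:,:]=y[40:288]
cv2.imwrite('pics/z7.png',im[:,:,::-1])
E
```

```text
t: 21.65
tcp_pos: [0.5265, 0.3161, 0.1054]
tcp_rot: [[0.132, 0.991, -0.008], [0.991, -0.132, -0.003], [-0.004, -0.007, -1.0]]
wrist_force: [-0.3, 0.7, -0.6]
opening: 0.0156
grasp_force: 50.0
t: 21.9
tcp_pos: [0.5292, 0.317, 0.1109]
tcp_rot: [[0.132, 0.991, 0.003], [0.991, -0.132, 0.001], [0.001, 0.003, -1.0]]
wrist_force: [0.2, -0.2, -1.3]
opening: 0.016
grasp_force: 50.0
shift [-0.0004 -0.001   0.0014] turn [ 0.0016 -0.0009  0.0003]
0.03 scene (np.float64(383.6093107606732), np.float64(250.4155616861549)) top (np.float64(242.58613532680522), np.float64(200.63456602722317))
0.15 scene (np.float64(363.3414129311223), np.float64(224.46016740850013)) top (np.float64(277.68456305013433), np.float64(205.51813473057902))
0.258 scene (np.float64(347.4536072415964), np.float64(204.11398921348456)) top (np.float64(309.4942636382319), np.float64(209.94411242620953))
hole_in (np.float64(343.29643121323954), np.float64(198.7645271904493)) (np.float64(318.68638240517225), np.float64(211.30298836131715))
```

View pics/z7.png

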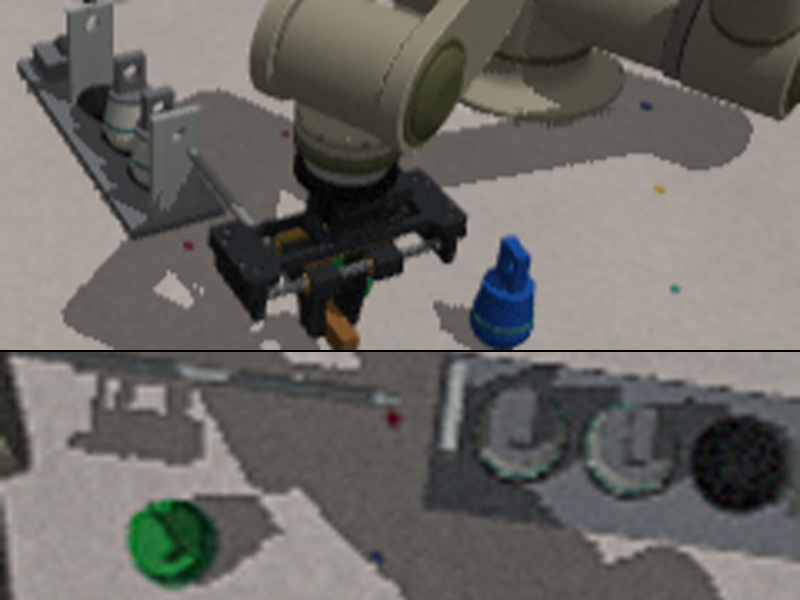

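The bar tip is at (193,150) in the scene crop and (398,400) in the top strip, within 1 px of prediction, so it points straight at the hole at (180,135). I check that hole numerically before pushing.

Run:
```python
from rack import *
p=np.load('rack.npy')
for fn in('d0.pkl','d7.pkl'):
    s=pickle.load(open(fn,'rb'))['scene']; g=s['f'].sum(2)//3; print(g[190:210,334:354])
    for X in[(-.025,.111,.13),(.025,.111,.13),(-.025,.111,.012),(.025,.111,.012),(0,.111,.11)]: print(np.round(proj(s,rw(p,X)),1),end=' ')
```

```text
[[153 156 156 154 155 153 155 155 156 155 154 153 155 153 155 156 156 157
  158 155]
 [155 157 157 156 156 155 155 155 154 155 154 154 152 150 151 152 158 160
  157 155]
 [139 155 156 157 156 155 155 155 154 151 151 146 145 144 146 130 144 156
  156 153]
 [113 137 154 155 154 153 151 147 147 147 144 127 127 112 113  99 136 154
  155 154]
 [104 125 140 147 149 146 144 127 127 120 110 100 100  92  92  89 137 153
  153 154]
 [ 96 109 140 128 129 120 111 100 100  95  90  90  89  92  93  91 140 154
  155 154]
 [ 56  74 110 101 103  95  90  91  90  91  90  90  90  91  93  89 139 156
  156 157]
 [ 25  55  90  93  92  91  92  91 115 117 117  92  91  90  92  89 137 156
  158 159]
 [ 27  61  90  92  93  90  90 116 147 150 103  79  90  93  90  89 138 155
  157 158]
 [ 23  64  90  93  92  90 104 147 156 134  75  79  89  92  91  87 139 156
  157 157]
 [ 23  66  89  90  92  90  95 132 146 127  91  88  91  90  89  87 140 157
  155 156]
 [ 21  64  87  91  92  91  91 108 125 121  94  89  92  91  91  89 150 156
  154 153]
 [ 24  64  90  91  92  91  91  95  99  99  89  90  91  91  91  88 154 153
  153 
[... 1741 characters left out ...]
 94  95  95  92  95  94
   93  95]
 [ 74  68  93  95  98  96  93  95  94  94  93  94  94  96  94  91  94  91
   94  93]
 [ 76  67  93  95  98  95  95  94  94  94  93  93  85 106 103  93  96  94
   94  94]
 [ 76  68  93  97  97  94  94  94  93  95  94  94  78 107 121  96  95  97
   96  97]
 [ 75  67  93  95  96  92  94  94  94  94  91  93  73  78  93  82  87  94
   96  96]
 [ 77  68  92  95  96  92  93  94  94  94  92  93  88  56  64  71  77  89
   93  93]
 [ 76  68  92  94  96  94  94  94  93  93  93  93  94  78  55  65  73  82
   92  93]
 [ 73  67  92  95  95  93  93  94  94  94  94  92  94  90  57  56  66  74
   86  92]]
[350.6 191.8] [336.1 195.4] [349.6 221. ] [335.8 224.8] [343.3 198.8]
```

```bash
python3 -m jog '[[[-0.02,-0.001,0.001,0,0,0,0.05],[-0.04,-0.001,0.001,0,0,0,0.05],[-0.06,-0.001,0.001,0,0,0,0.05],[-0.08,-0.001,0.001,0,0,0,0.05],[-0.1,-0.001,0.001,0,0,0,0.05],[-0.1,-0.001,0.001,0,0,0,0.05]]]'
python3 - <<'E'
from rack import *
p=np.load('rack.npy')
s=env.observe();d=np.array(s['tcp_pos'])[:2]-p[:2];c,n=np.cos(p[2]),np.sin(p[2]);print('rack xy',c*d[0]+n*d[1],-n*d[0]+c*d[1],s['tcp_pos'][2],s['wrist_force'],s['wrist_torque'])
E
```

```text
t: 22.8
tcp_pos: [0.5199, 0.2566, 0.1087]
tcp_rot: [[0.133, 0.991, -0.0], [0.991, -0.133, -0.0], [-0.0, -0.0, -1.0]]
wrist_force: [-0.3, 0.3, -1.1]
opening: 0.0156
grasp_force: 50.0
rack xy -0.0005606646280318442 0.3391147510009863 0.10873163562024826 [-0.31439099  0.25586923 -1.12002718] [-0.05647616  0.11517447 -0.04212448]
```

Through the near upright with no force. I go on through the two lugs.

```bash
python3 -m jog '[[[-0.015,0.001,-0.002,0,0,0,0.05],[-0.03,0.001,-0.002,0,0,0,0.05],[-0.045,0.001,-0.002,0,0,0,0.05],[-0.06,0.001,-0.002,0,0,0,0.05],[-0.075,0.001,-0.002,0,0,0,0.05],[-0.075,0.001,-0.002,0,0,0,0.05]]]'
python3 -m jog '[[[-0.02,0,0,0,0,0,0.05],[-0.04,0,0,0,0,0,0.05],[-0.06,0,0,0,0,0,0.05],[-0.08,0,0,0,0,0,0.05],[-0.1,0,0,0,0,0,0.05],[-0.1,0,0,0,0,0,0.05]]]'
python3 - <<'E'
from rack import *
p=np.load('rack.npy')
s=env.observe();d=np.array(s['tcp_pos'])[:2]-p[:2];c,n=np.cos(p[2]),np.sin(p[2]);print('rack xy',c*d[0]+n*d[1],-n*d[0]+c*d[1],s['tcp_pos'][2],s['wrist_force'],s['wrist_torque'])
E
```

```text
t: 23.55
tcp_pos: [0.5146, 0.2121, 0.1099]
tcp_rot: [[0.132, 0.991, -0.0], [0.991, -0.132, 0.0], [-0.0, -0.0, -1.0]]
wrist_force: [0.0, 0.1, -1.7]
opening: 0.0153
grasp_force: 50.0
t: 24.3
tcp_pos: [0.5067, 0.1524, 0.1099]
tcp_rot: [[0.133, 0.991, -0.0], [0.991, -0.133, -0.0], [-0.0, -0.0, -1.0]]
wrist_force: [0.8, 0.1, -0.7]
opening: 0.0155
grasp_force: 50.0
rack xy 7.347706383757993e-05 0.23414393640936987 0.10991255637700359 [ 0.81478425  0.09334905 -0.74650408] [-0.03226243  0.10524968 -0.05927439]
```

```bash
python3 -m jog '[[[-0.02,0,0,0,0,0,0.05],[-0.04,0,0,0,0,0,0.05],[-0.06,0,0,0,0,0,0.05],[-0.08,0,0,0,0,0,0.05],[-0.1,0,0,0,0,0,0.05],[-0.12,0,0,0,0,0,0.05],[-0.14,0,0,0,0,0,0.05],[-0.14,0,0,0,0,0,0.05]]]'
python3 -m jog '[[[-0.01,0,0,0,0,0,0.05],[-0.02,0,0,0,0,0,0.05],[-0.025,0,0,0,0,0,0.05],[-0.025,0,0,0,0,0,0.05]]]'
python3 - <<'E'
from rack import *
p=np.load('rack.npy')
s=env.observe();d=np.array(s['tcp_pos'])[:2]-p[:2];c,n=np.cos(p[2]),np.sin(p[2]);print('rack xy',c*d[0]+n*d[1],-n*d[0]+c*d[1],s['tcp_pos'][2],s['wrist_force'],s['wrist_torque'])
E
```

```text
t: 25.3
tcp_pos: [0.4956, 0.0692, 0.1099]
tcp_rot: [[0.133, 0.991, 0.0], [0.991, -0.133, 0.0], [0.0, 0.0, -1.0]]
wrist_force: [-0.7, -0.9, -1.7]
opening: 0.0158
grasp_force: 50.0
t: 25.8
tcp_pos: [0.4937, 0.055, 0.1098]
tcp_rot: [[0.132, 0.991, 0.0], [0.991, -0.132, 0.0], [0.0, 0.0, -1.0]]
wrist_force: [0.4, -0.6, -1.3]
opening: 0.0155
grasp_force: 50.0
rack xy 5.447082452283633e-05 0.1358345243000941 0.10984982707432539 [ 0.35399243 -0.61403481 -1.26298489] [-0.03727195  0.0701555   0.00118671]
```

```bash
python3 -m jog '[[[-0.004,0,0,0,0,0,0.05],[-0.008,0,0,0,0,0,0.05],[-0.008,0,0,0,0,0,0.05]]]' 25
python3 -m jog '[[[-0.003,0,0,0,0,0,0.05],[-0.003,0,0,0,0,0,0.05],[-0.003,0,0,0,0,0,0.05]]]'
python3 - <<'E'
from rack import *
D={n:cam(n) for n in('scene','top','wrist')};pickle.dump(D,open('d8.pkl','wb'))
s,t=D['scene'],D['top']
im=np.zeros((600,800,3),np.uint8);im[:400,:440]=cv2.resize(s['f'][140:240,270:380],(440,400),interpolation=2);im[400:,:]=cv2.resize(t['f'][195:255,190:430],(800,200),interpolation=2)
im[:400,440:]=cv2.resize(D['wrist']['f'][0:400,140:500],(360,400))
cv2.imwrite('pics/z8.png',im[:,:,::-1])
E
```

```text
t: 26.18
tcp_pos: [0.493, 0.0502, 0.1098]
tcp_rot: [[0.132, 0.991, 0.0], [0.991, -0.132, -0.0], [-0.0, 0.0, -1.0]]
wrist_force: [0.6, -1.0, -1.6]
opening: 0.0156
grasp_force: 25.0
t: 26.55
tcp_pos: [0.4928, 0.0487, 0.1099]
tcp_rot: [[0.131, 0.991, 0.0], [0.991, -0.131, 0.0], [0.0, 0.0, -1.0]]
wrist_force: [0.3, 1.1, -1.6]
opening: 0.0158
grasp_force: 25.0
```

View pics/z8.png

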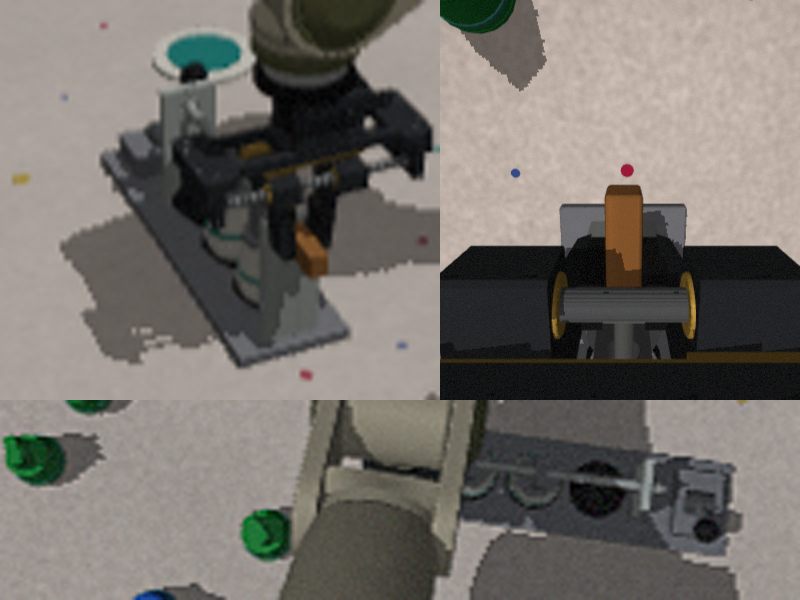

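The bar passes above both lugs and cup2 and into the far upright at (645,485). The handle is close to the near upright. I press on until contact.

```bash
python3 -m jog '[[[-0.003,0,0,0,0,0,0.05],[-0.003,0,0,0,0,0,0.05],[-0.003,0,0,0,0,0,0.05]]]'
python3 -m jog '[[[-0.003,0,0,0,0,0,0.05],[-0.003,0,0,0,0,0,0.05],[-0.003,0,0,0,0,0,0.05]]]'
python3 -m jog '[[[-0.003,0,0,0,0,0,0.05],[-0.003,0,0,0,0,0,0.05],[-0.003,0,0,0,0,0,0.05]]]'
```

```text
t: 27.08
tcp_pos: [0.4928, 0.0486, 0.1099]
tcp_rot: [[0.132, 0.991, 0.001], [0.991, -0.132, 0.004], [0.004, 0.001, -1.0]]
wrist_force: [2.9, 13.7, -2.8]
opening: 0.0159
grasp_force: 25.0
t: 27.45
tcp_pos: [0.4928, 0.0485, 0.11]
tcp_rot: [[0.132, 0.991, 0.002], [0.991, -0.132, 0.007], [0.007, 0.001, -1.0]]
wrist_force: [5.0, 24.5, -2.6]
opening: 0.0161
grasp_force: 25.0
t: 27.82
tcp_pos: [0.4927, 0.0478, 0.11]
tcp_rot: [[0.132, 0.991, 0.002], [0.991, -0.132, 0.009], [0.009, 0.001, -1.0]]
wrist_force: [6.3, 32.0, -2.1]
opening: 0.0161
grasp_force: 25.0
```

Firm contact at 32 N: the handle is against the upright. I relax, release and rise.

```bash
python3 -m jog '[[[0.007,0,0,0,0,0,0.05],[0.008,0,0.003,0,0,0,0.05],[0.008,0,0.003,0,0,0,0.25],[0.008,0,0.003,0,0,0,0.4],[0.008,0,0.003,0,0,0,0.6],[0.008,0,-0.06,0,0,0,0.6],[0.008,0,-0.15,0,0,0,0.6],[0.008,0,-0.25,0,0,0,0]]]'
python3 - <<'E'
from rack import *
p=np.load('rack.npy')
for X in[(-.085,-.17,.27),(-.085,-.176,.08),(.0,-.176,.08)]: print(rw(p,X)); togo(rw(p,X),down(-7.6))
c=cam('wrist');pickle.dump(c,open('w9.pkl','wb'))
k=c['f'].astype(int); m=(k[:,:,0]>k[:,:,2]*1.6)&(k[:,:,0]>60); v,u=np.nonzero(m[:230]); print(u.min(),u.max(),v.min(),v.max())
r0,r1=proj(c,rw(p,(0,.111,.119))),proj(c,rw(p,(0,.161,.119)));print(r0,r1,proj(c,rw(p,(0,.136,.119))))
E
```

```text
t: 28.82
tcp_pos: [0.4923, 0.0478, 0.2613]
tcp_rot: [[0.132, 0.991, -0.001], [0.991, -0.132, 0.0], [-0.0, -0.001, -1.0]]
wrist_force: [0.7, 0.5, 0.2]
opening: 0.0446
grasp_force: 0.0
[ 0.3689025 -0.2369257  0.27     ]
shift [-0.4976 -0.1412 -0.0143] turn [-0.0007  0.0001  0.0002]
[ 0.36810904 -0.242873    0.08      ]
shift [-0.5076 -0.1409  0.3024] turn [-0.0007  0.0001  0.0002]
[ 0.4523625  -0.25411375  0.08      ]
shift [-0.5076  0.0008  0.3022] turn [-0.0007  0.0001  0.0002]
309 331 145 205
(np.float64(324.0275991633413), np.float64(204.3501957513103)) (np.float64(324.0160556752622), np.float64(149.86267822398855)) (np.float64(324.0219551246301), np.float64(177.709231071091))
```

```bash
python3 -m jog '[[[-0.09,-0.03,-0.02,0,0,0,0],[-0.19,-0.06,-0.02,0,0,0,0],[-0.29,-0.09,-0.02,0,0,0,0],[-0.38,-0.12,-0.02,0,0,0,0],[-0.46,-0.141,-0.02,0,0,0,0],[-0.5076,-0.141,-0.02,0,0,0,0],[-0.5076,-0.141,0.05,0,0,0,0],[-0.5076,-0.141,0.13,0,0,0,0]]]'
python3 -m jog '[[[0,0,0.06,0,0,0,0],[0,0,0.13,0,0,0,0],[0,0,0.17,0,0,0,0],[0,0,0.172,0,0,0,0],[0,0.03,0.172,0,0,0,0],[0,0.06,0.172,0,0,0,0],[0,0.09,0.172,0,0,0,0],[0,0.12,0.172,0,0,0,0]]]'
python3 -m jog '[[[0,0.015,0,0,0,0,0],[0,0.022,0,0,0,0,0],[0,0.022,0,0,0,0,0],[0,0.022,0,0,0,0,0]]]'
```

```text
t: 29.88
tcp_pos: [0.3687, -0.2435, 0.181]
tcp_rot: [[0.133, 0.991, 0.001], [0.991, -0.133, -0.002], [-0.002, 0.002, -1.0]]
wrist_force: [0.6, -0.4, -0.6]
opening: 0.0002
grasp_force: 0.0
t: 30.88
tcp_pos: [0.441, -0.2527, 0.08]
tcp_rot: [[0.132, 0.991, 0.001], [0.991, -0.132, -0.001], [-0.001, 0.001, -1.0]]
wrist_force: [-1.6, -0.2, -0.4]
opening: 0.0004
grasp_force: 0.5
t: 31.38
tcp_pos: [0.453, -0.254, 0.0788]
tcp_rot: [[0.132, 0.991, 0.0], [0.991, -0.132, -0.0], [-0.0, 0.0, -1.0]]
wrist_force: [0.6, -0.2, -0.4]
opening: 0.0005
grasp_force: 0.0
```

```bash
python3 -m jog '[[[0,0.008,0,0,0,0,0],[0,0.014,0,0,0,0,0],[0,0.014,0,0,0,0,0],[0,0.014,0,0,0,0,0]]]'
python3 -m jog '[[[0,0.004,0,0,0,0,0],[0,0.004,0,0,0,0,0],[0,0.004,0,0,0,0,0]]]'
```

```text
t: 31.88
tcp_pos: [0.4587, -0.2546, 0.0784]
tcp_rot: [[0.131, 0.991, -0.007], [0.991, -0.131, 0.002], [0.001, -0.007, -1.0]]
wrist_force: [-17.0, -0.1, 7.9]
opening: 0.0005
grasp_force: 9.1
t: 32.25
tcp_pos: [0.459, -0.2545, 0.0784]
tcp_rot: [[0.131, 0.991, -0.012], [0.991, -0.131, 0.003], [0.002, -0.012, -1.0]]
wrist_force: [-28.8, -0.8, 13.9]
opening: 0.0007
grasp_force: 15.2
```

Lever on its stop at 29 N. I back off, rise, clear the view and check.

```bash
python3 -m jog '[[[0,-0.03,0,0,0,0,0],[0,-0.05,-0.05,0,0,0,0],[0,-0.1,-0.14,0,0,0,0],[0,-0.1,-0.24,0,0,0,0],[0,-0.2,-0.34,0,0,0,0],[0,-0.27,-0.42,0,0,0,0],[0,-0.35,-0.42,0,0,0,0],[0,-0.35,-0.42,0,0,0,0]]]'
python3 - <<'E'
from rack import *
p=np.load('rack.npy')
D={n:cam(n) for n in('scene','top')};pickle.dump(D,open('d9.pkl','wb'))
s,t=D['scene'],D['top']
print('lever locked->',proj(t,rw(p,(.0336,-.176,.098))),proj(s,rw(p,(.0336,-.176,.098))))
im=np.zeros((600,800,3),np.uint8);im[:400,:440]=cv2.resize(s['f'][140:240,270:380],(440,400),interpolation=2);im[400:,:]=cv2.resize(t['f'][200:250,270:430],(800,200),interpolation=2)
im[:300,440:]=cv2.resize(s['f'][100:350,190:490],(360,300))
cv2.imwrite('pics/z9.png',im[:,:,::-1])
E
```

```text
t: 33.25
tcp_pos: [0.254, -0.2276, 0.3322]
tcp_rot: [[0.135, 0.991, 0.002], [0.991, -0.135, -0.004], [-0.004, 0.002, -1.0]]
wrist_force: [0.7, -0.1, -0.3]
opening: 0.0002
grasp_force: 0.0
lever locked-> (np.float64(404.75284033750523), np.float64(213.7322597326731)) (np.float64(301.7863429584184), np.float64(161.2139992578406))
```

View pics/z9.png

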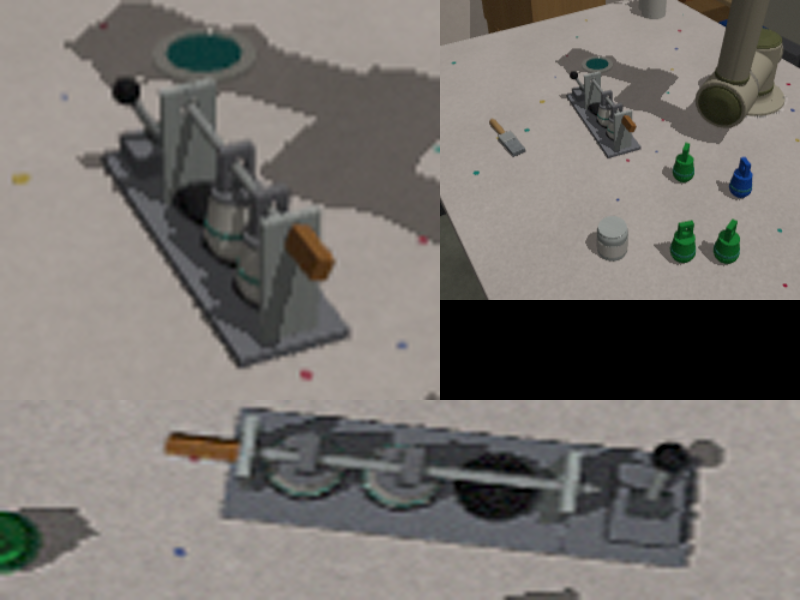

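The bar runs through both uprights and both lugs, its tip showing at (600,490) and the handle at (205,445) against the upright. The knob at (670,457) is within 1 px of where a locked lever should be. Everything is at rest, so I hand the job in.

```bash
python3 -c "
from rig import env
print(env.finish_job())"
```

```text
the job is handed in; nothing more can be done
None
```

The job is handed in with no verdict returned: both white pots present are seated with lugs in line, the bar is through with its handle against the near upright, the lever is locked, and no bystander was touched.

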